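# Hang the rinsed vial basket on the drip stand

## Robot

A 7-joint arm with a two-finger parallel gripper is mounted at the origin on a cart in front of the work surface, level with it; the furniture and walls round the work are solid. World frame = base frame: x ahead of the robot, y to its left, z up, the work surface at z = 0. Lengths are in m, angles in rad, forces in N, time in s.
With the tool pointing down it reaches from about 0.4 to 0.85 m from the base axis. Payload 10.4 kg.
Tool frame: the origin (TCP) lies at the very end of the fingers, on their centre line; the grasp point (between the pads) lies 19 mm behind it; z points along the fingers, y is the direction in which the jaws open and shut (so a half turn about z gives the same grasp; the last joint's range is limited). The gripper opens to 87 mm and grips with 3 to 60 N. Pads are 19 mm wide; open, the fingers measure 117 mm over their backs; the gripper's body (75 mm by 190 mm) begins 51 mm behind the grasp point.
Start: joints at [1.153, 0.332, -0.065, 1.46, 0.022, 1.35, -0.088], TCP at [0.24, -0.577, 0.223] pointing down, gripper open.
Joint ranges: [-2.6, 2.6], [-0.5, 2.12], [-1.47, 1.34], [0.16, 2.42], [-1.27, 4.41], [0.06, 2.06], [-2.6, 2.6]. Speed limits (rad/s): [2.22, 2.22, 2.79, 2.79, 3.14, 3.14, 3.14].

## Interface

Orientations are given as a unit quaternion [x, y, z, w].
In Python, from bench import read_state, camera, close_job, recognise, masks_of gives the robot as it stands.
- The arm moves only by the tool play_rows, never from a script. Its argument "moves" is a list of rows, each a list of 3 entries, a list of its own where there are three numbers: the shift along the tool's x, y, z in cm, then the turn, a rotation vector about the tool's x, y, z in rad, then the finger opening in cm, from 0 to 8.7. In form: [[[dx, dy, dz], [ax, ay, az], jaw], ...]. A call has 1 to 8 rows; each row is the pose to reach, as a shift and turn from the pose commanded when the call began, along the tool's axes at that moment; what a row does not reach only later rows make up. A row lasts 1/8 s, in which the tool goes at most 62.5 mm and 10.7 degrees, less where a joint would pass 70% of its speed; a pose out of reach is approached as far as the arm can. A call with a gripper value outside its range is refused whole. The fingers move at their own pace and stop on an object; "grip_force" is the grip in N (left out, the last holds). Time passes only in rows, so rows that repeat a pose let the fingers close. It gives the time, the measured TCP pose, the force and the opening at its end, in the units of the state.
- read_state(): the state, without advancing time (a new reading comes with each control period).
- camera(name): name is "scene" or "top" or "wrist"; returns a dict with "frame" (480x640x3 uint8, red, green, blue), "intrinsics" (3x3 intrinsics, pixels), "camera_from_world" (4x4, takes a point from world to camera coordinates). Camera axes: x right, y down, z forward; pixel columns grow to the right and rows downward; lengths in m; the calibration is good to about 2 mm. A picture is of the moment at which its call begins. There is no depth.
- close_job(): hands the job in, once; it reports no verdict.
Trained networks look in a picture, given as the dict that the camera call returned (one of the last four; its "shot" number tells which), for a name from the list of things; names that differ only in an ending like _2 or _b are one class to them, and where a whole thing is asked for, a point or a joint stands for the part that bears it (a point fixed in the world has none). Each returns a list of dicts, best first, with "conf" (0 to 1); they miss things now and then, are a little off and sometimes report something else, mostly with a low value. They report only what shows in the picture. A call takes as long as a camera call.
- recognise(picture, query): "at" ([column, row] in pixels, amid what is visible of it).
- masks_of(picture, query): "region" (480x640 bool, what is visible of it) and "at" ([column, row] in pixels, amid what is visible of it).
The state is a dict: "time": time; "joint_positions": joint angles; "joint_vel": joint speeds; "joint_torque": joint torques, N m; "ee_pos": TCP position; "eef_rot": TCP orientation; "ft_force": force on the tool from outside, world axes, zero at the start; "torque": the same for the moment, N m; "width": finger opening in m.
Only numpy, scipy, OpenCV 4.12 (cv2) and the standard library are available. Lean on these libraries where they do the work, as an engineer would, in place of code of your own. Each camera call takes 0.05 s, during which the arm holds its last target.

## Task

The washed vials in the round wire basket have to drip dry. Swing the basket's wire handle up from where it lies until it stands upright, with the basket still standing on the bench, then hang the basket by that handle on both prongs of the drip stand's hook, so that it hangs level and free above the drip tray. Do not tip the vials out, and leave the other things on the bench where they are.

Things in the scene. Friction and masses are not known exactly. Their poses are not given: they have to be found in the camera images.
- basket_centre (a point): centre of a round wire basket holding four small capped vials (fixed in it): half-way up, 39 mm over its underside. 92 mm across, 78 mm high, about 0.45 kg with handle. z is up through the mouth; y runs along the handle's pivot axis, which lies 31 mm above this point; at the start the handle lies to the basket's -x side.
- bail (a joint): angle (rad) of the basket's swing handle: 0 = lying level, out to the basket's -x side (as it lies at the start); 1.57 = upright over the middle; 3.14 = level on the other side. The pivots are slightly stiff (0.01 N m): left within 20 degrees of upright it stays, further over it falls back down.
- bail_grip (a point): middle of the handle's top bar, 105 mm from the pivot axis and parallel to it (y runs along the bar). Bar: 6 mm wire, 92 mm straight, with a blue grip sleeve 14 mm thick and 44 mm long at its middle. The loop's two legs are 108 mm apart, outside the basket. Lying, the bar is 59 mm out from the basket's wall, with nothing close below it.
- hook_seat (a point): on the drip stand: where the middle of the handle's bar comes to rest, 213 mm over the bench, in a V-shaped notch 14 mm deep in each of two prongs. z up; y across the prongs, which lie at y = +34 and -34 mm; the hook is open to -x. The prong tips (black balls) stand at x = -23 mm and reach 26 mm above this point; behind the notch the prongs run level to x = +90 mm, 14 mm above this point.
- beaker: bystander: small clear beaker, 74 mm wide, 90 mm high; origin at the centre of its underside
- tip_box: bystander: pink pipette tip box with clear lid, 96 x 126 x 62 mm; origin at the centre of its underside
- timer: bystander: white countdown timer 38 x 72 x 62 mm; origin at the centre of its underside
- marker: bystander: blue marker pen lying, 138 mm long; origin at the centre of its underside
- basket: the basket itself; origin at the centre of its underside, axes as for the basket's centre
- drip_stand: drip stand of bright steel, fixed; origin on the bench straight below the hook's seat, axes as there. Tray 146 (x) by 150 mm, rim 16 mm high, centred here. Two uprights at x = +98 mm carry the two-pronged hook of 8 mm rod. Clear gap between the prongs 60 mm: the handle's sleeve fits between them, its bare wire lies on the prongs. Nothing is higher than the tips.

How it is judged:
On the way:
1. the handle stands upright (within 0.3 rad) with the basket still standing upright on the bench (value of joint bail between 1.27 and 1.87 rad and height (world z) of basket below 0.006 m and angle between basket's own z axis and vertical below 0.1 rad), for 0.2 s.
At the end, for the whole second after the job is handed in: the handle's bar rests in the notches of both prongs (its middle within 12 mm sideways and 8 mm in height of the seat, 12 to 14 mm along the prongs, in line within 0.2 rad), and the basket hangs from it, level within 0.25 rad, its underside at least 25 mm above the bench, at rest (x of bail_grip in the frame of hook_seat between -0.012 and 0.014 m and y of bail_grip in the frame of hook_seat between -0.012 and 0.012 m and z of bail_grip in the frame of hook_seat between -0.008 and 0.008 m and angle between the y axis of bail_grip and the y axis of hook_seat, either way round below 0.2 rad and angle between basket's own z axis and vertical below 0.25 rad and height (world z) of basket above 0.025 m and contact force between basket and drip_stand above 1 N and linear speed of basket below 0.05 m/s); the robot touches nothing.
It fails at once if the basket is tipped by more than 0.6 rad (angle between basket's own z axis and vertical above 0.6 rad).
It fails at once if another thing on the bench is moved by more than 30 mm (distance of any of beaker, tip_box, timer, marker from where it was at the start of the episode above 0.03 m).
It also fails if it takes over 54 s, if anything falls off the work surface, if the arm or the gripper's body presses on something with over 40 N, if the wrist force passes 120 N, or if a joint passes its speed limit or range.

## Working session

There is one attempt and no reset: what is moved stays moved. The work goes in short steps, Python scripts to look and compute and a tool call to move; the robot and the scene stay as the last step left them, time stands still between calls to the robot, and variables do not carry over. Pictures are saved under pics/ and viewed, and the job is handed in when it is done.

Besides the shell and the picture viewer there is one more tool, called after ">>>" as name(argument=value, ...) on one line, values as JSON. play_rows: Moves the arm, as the interface text tells. Its arguments: {"type":"object","properties":{"moves":{"type":"array","items":{"type":"array"}},"grip_force":{"type":"number"}},"required":["moves"]}

```bash
mkdir -p pics; ls; cat > h.py <<'E'
import numpy as np,cv2
from bench import *
def save(p,n): cv2.imwrite('pics/'+n+'.png',p['frame'][:,:,::-1])
def proj(p,X):
    T=np.array(p['camera_from_world']);K=np.array(p['intrinsics']);X=np.atleast_2d(X)
    c=X@T[:3,:3].T+T[:3,3];u=c@K.T;return u[:,:2]/u[:,2:]
def ray(p,px):
    T=np.array(p['camera_from_world']);K=np.array(p['intrinsics'])
    d=np.linalg.solve(K,[px[0],px[1],1.]);R=T[:3,:3];o=-R.T@T[:3,3];return o,R.T@d
def atz(p,px,z):
    o,d=ray(p,px);return o+d*(z-o[2])/d[2]
E
python3 - <<'E'
from h import *
s=read_state();print(s['time'],s['ee_pos'],s['eef_rot'],s['width'])
for n in ['scene','top','wrist']:
    p=camera(n);save(p,n+'0')
    T=np.array(p['camera_from_world']);print(n,-T[:3,:3].T@T[:3,3],T[2,:3])
    for q in ['basket','bail_grip','drip_stand','hook_seat','beaker','tip_box','timer','marker']:
        try: print(q,[(np.round(r['at']),round(r['conf'],2)) for r in recognise(p,q)[:2]])
        except Exception as e: print(q,e)
E
```

```text
pics
0.0 [ 0.24023529 -0.57655923  0.2217314 ] [ 9.80573053e-01  1.96152923e-01 -1.71014149e-04 -6.98829472e-04] 0.08700416485280935
scene [-0.40619119 -0.73163695  1.30152098] [ 0.49934511  0.45823509 -0.7353061 ]
basket [(array([286., 240.]), 0.76)]
bail_grip []
drip_stand [(array([215., 156.]), 0.5)]
hook_seat [(array([218., 157.]), 0.4)]
beaker [(array([458., 323.]), 0.57)]
tip_box [(array([196., 224.]), 0.76)]
timer [(array([456., 325.]), 0.49)]
marker [(array([193., 224.]), 0.72), (array([259., 246.]), 0.54)]
top [0.28313426 0.00880434 1.46586988] [ 0.06441455 -0.01312363 -0.99783693]
basket [(array([238., 223.]), 0.75)]
bail_grip [(array([274., 232.]), 0.57)]
drip_stand [(array([155., 231.]), 0.78), (array([274., 231.]), 0.67)]
hook_seat [(array([154., 230.]), 0.6)]
beaker [(array([205., 283.]), 0.7)]
tip_box [(array([160., 291.]), 0.8)]
timer [(array([481., 204.]), 0.59)]
marker [(array([233., 275.]), 0.72)]
wrist [ 0.31322644 -0.54696686  0.3847301 ] [-0.26135914 -0.1085937  -0.95911355]
basket []
bail_grip []
drip_stand []
hook_seat []
beaker []
tip_box []
timer []
marker []
```

```bash
python3 - <<'E'
import cv2
a=cv2.imread('pics/top0.png');cv2.imwrite('pics/topc.png',cv2.resize(a[140:340,90:350],None,fx=3,fy=3,interpolation=2))
a=cv2.imread('pics/scene0.png');cv2.imwrite('pics/scenec.png',cv2.resize(a[80:330,120:380],None,fx=2.4,fy=2.4,interpolation=2))
E
```

```text
(no output)
```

View pics/scene0.png

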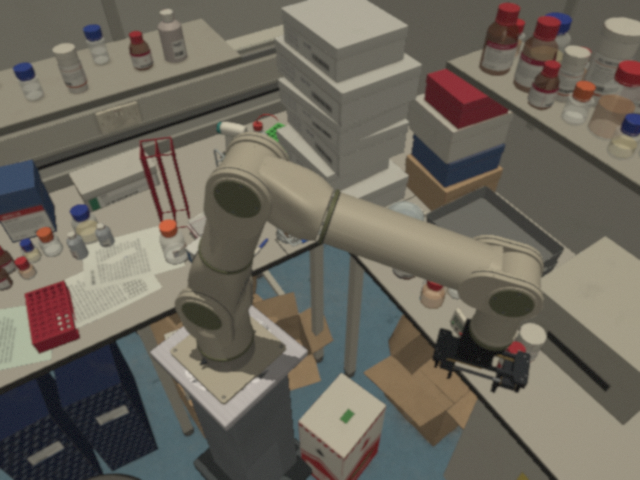

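View pics/top0.png

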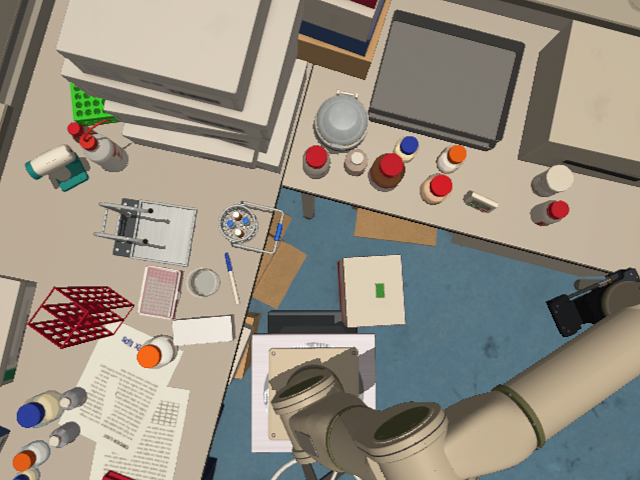

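View pics/topc.png

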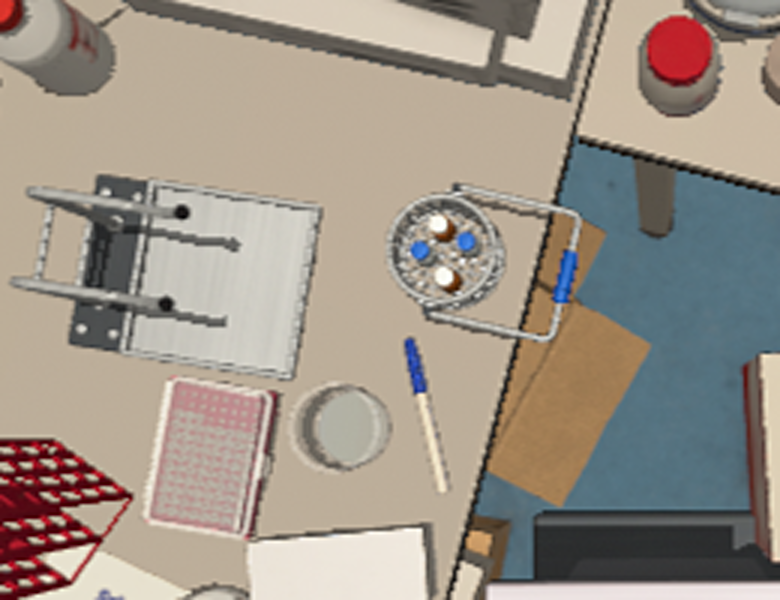

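View pics/scenec.png

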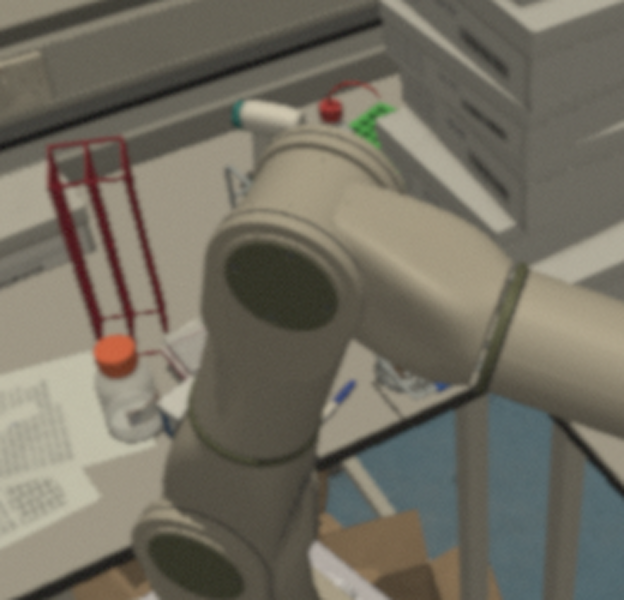

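```bash
cat >> h.py <<'E'
def c3(x,y): return (x/3+90-1/3,y/3+140-1/3)
E
python3 - <<'E'
from h import *
p=camera('top')
r=masks_of(p,'basket');print([ (x['conf'],x['at'],x['region'].sum()) for x in r])
f=p['frame'].astype(int);
blue=(f[:,:,2]>f[:,:,0]+70)&(f[:,:,2]>120)
ys,xs=np.where(blue[210:260,265:295]);print('sleeve px',xs.mean()+265,ys.mean()+210,xs.size)
g=atz(p,(xs.mean()+265,ys.mean()+210),.072);print('grip',g)
uv=np.c_[xs+265,ys+210].astype(float);w=np.linalg.svd(uv-uv.mean(0))[2][0]
a=atz(p,uv.mean(0)+w*5,.072)-g;print('bar dir',a/np.linalg.norm(a),np.degrees(np.arctan2(a[1],a[0])))
for n,c in [('c1',(580,215)),('c2',(550,340))]: print(n,atz(p,c3(*c),.07))
for n,c in [('p1',(458,189)),('p2',(428,312))]: print(n,atz(p,c3(*c),.07))
print('basket',atz(p,c3(447,249),.078))
for z in(.239-.004,):
  for c in [(181,211.5),(166,303.5)]: print('tip',atz(p,c3(*c),z))
for c in [(322,207),(291,378),(150,180),(122,352)]: print('tray',atz(p,c3(*c),.016))
for n,c in [('marker',(427,415)),('mk1',(410,340)),('mk2',(445,490)),('beaker',(343,425)),('cornerboxes',(570,95)),('edgeR',(590,140))]: print(n,atz(p,c3(*c),0.0))
E
```

```text
[(0.76, [237.3, 223.3], np.int64(1303))]
sleeve px 278.0 232.0 77
grip [0.40753701 0.08742227 0.072     ]
bar dir [-0.97339965  0.22911375  0.        ] 166.755099683724
c1 [0.4594186  0.07507733 0.07      ]
c2 [0.3554408  0.09993039 0.07      ]
p1 [0.48144993 0.17644763 0.07      ]
p2 [0.379014   0.20080366 0.07      ]
basket [0.43049619 0.18433729 0.078     ]
tip [0.44195867 0.35874319 0.235     ]
tip [0.37455394 0.36863792 0.235     ]
tray [0.47379085 0.29994161 0.016     ]
tray [0.32647653 0.32504279 0.016     ]
tray [0.49761227 0.44802881 0.016     ]
tray [0.34931173 0.46955174 0.016     ]
marker [0.294464   0.21082118 0.        ]
mk1 [0.35951803 0.22589613 0.        ]
mk2 [0.22975947 0.19496647 0.        ]
beaker [0.28614187 0.2832723  0.        ]
cornerboxes [0.57418394 0.08711596 0.        ]
edgeR [0.53431828 0.06961725 0.        ]
```

```bash
cat >> h.py <<'E'
from scipy.spatial.transform import Rotation as Ro
def tgt(yawdeg,tilt=0):
    # tool z down, tool y (jaw) at world azimuth yawdeg; tilt: rotation about tool x afterwards
    y=np.array([np.cos(np.radians(yawdeg)),np.sin(np.radians(yawdeg)),0]);z=np.array([0,0,-1.]);x=np.cross(y,z)
    return Ro.from_matrix(np.c_[x,y,z])*Ro.from_rotvec([np.radians(tilt),0,0])
def rel(pos,R,ref=None):
    s=read_state()
    p0,R0=(s['ee_pos'],Ro.from_quat(s['eef_rot'])) if ref is None else ref
    return np.round(R0.inv().apply(np.array(pos)-p0)*100,2),np.round((R0.inv()*R).as_rotvec(),3)
E
python3 - <<'E'
from h import *
print(rel([.47,-.2,.33],tgt(0)))
print(rel([.4075,.0877,.2],tgt(77),(np.array([.47,-.2,.33]),tgt(0))))
E
```

```text
(array([ 35.69, -25.96, -10.74]), array([ 0.   ,  0.   , -1.176]))
(array([28.77, -6.25, 13.  ]), array([ 0.   ,  0.   , -1.344]))
```

>>> play_rows(moves=[[[2, -1.5, -3], [0, 0, -0.1], 8.7], [[7, -5, -6], [0, 0, -0.26], 8.7], [[12, -9, -9], [0, 0, -0.42], 8.7], [[17, -12.5, -10.7], [0, 0, -0.58], 8.7], [[22, -16, -10.7], [0, 0, -0.74], 8.7], [[27, -19.5, -10.7], [0, 0, -0.9], 8.7], [[32, -23, -10.7], [0, 0, -1.05], 8.7], [[35.7, -26, -10.7], [0, 0, -1.176], 8.7]])

```text
time: 2.45
ee_pos: [0.4708, -0.1975, 0.3298]
eef_rot: [0.705, 0.709, 0.0, 0.0]
ft_force: [1.3, -1.3, 0.3]
width: 0.0867
```

>>> play_rows(moves=[[[3.6, -0.8, 0], [0, 0, -0.16], 6], [[7.2, -1.6, 1], [0, 0, -0.33], 6], [[10.8, -2.4, 3], [0, 0, -0.5], 6], [[14.4, -3.2, 5], [0, 0, -0.67], 6], [[18, -4, 7], [0, 0, -0.84], 6], [[21.6, -4.8, 9], [0, 0, -1.01], 6], [[25.2, -5.6, 11], [0, 0, -1.18], 6], [[28.6, -6.3, 13], [0, 0, -1.344], 6]])

```text
time: 3.45
ee_pos: [0.4066, 0.0875, 0.1992]
eef_rot: [0.11, 0.994, -0.0, 0.0]
ft_force: [1.3, 0.4, -0.5]
width: 0.0601
```

```bash
python3 - <<'E'
from h import *
s=read_state();print(s['time'],s['ee_pos'],s['eef_rot'],s['width'],s['joint_positions'])
for n in ['wrist','top','scene']:
    p=camera(n);save(p,n+'1')
    print(n,[(np.round(r['at']),round(r['conf'],2)) for r in recognise(p,'bail_grip')[:2]], proj(p,[.4075,.0877,.07]))
E
```

```text
3.45 [0.40658002 0.08750785 0.19915057] [ 1.10357333e-01  9.93891836e-01 -2.22193673e-04  4.77808690e-04] 0.060129488629248544 [ 0.49409778 -0.10588163 -0.75426525  1.97072221 -0.07557541  1.24829621
  1.11620678]
wrist [(array([331., 224.]), 0.78), (array([584., 162.]), 0.28)] [[321.99320172 234.05069521]]
top [] [[277.93365674 232.08650578]]
scene [(array([306., 239.]), 0.62)] [[307.6672883  238.26453007]]
```

View pics/wrist1.png

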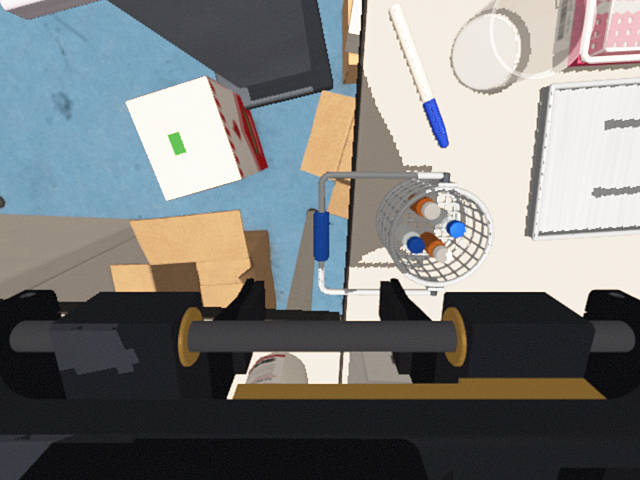

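View pics/scene1.png

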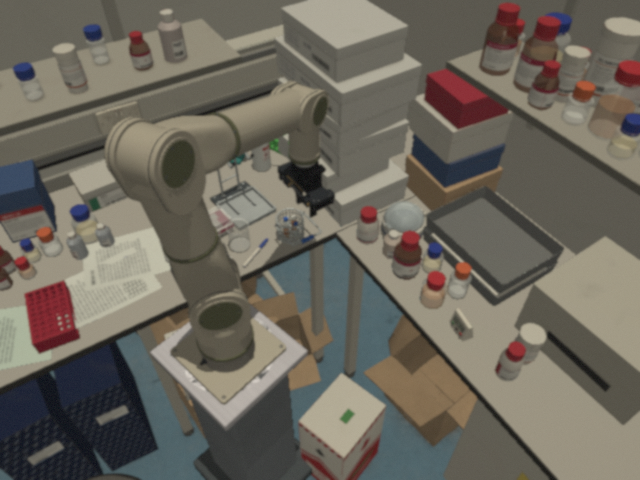

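View pics/top1.png

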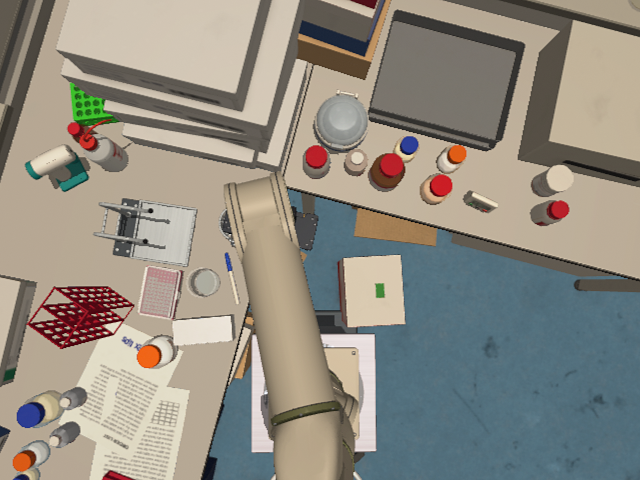

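>>> play_rows(moves=[[[0, 0, 5], [0, 0, 0], 5], [[0, 0, 9.5], [0, 0, 0], 5], [[0, 0, 13], [0, 0, 0], 5], [[0, 0, 14.8], [0, 0, 0], 5], [[0, 0, 14.8], [0, 0, 0], 3], [[0, 0, 14.8], [0, 0, 0], 2], [[0, 0, 14.8], [0, 0, 0], 1.3], [[0, 0, 14.8], [0, 0, 0], 1.3]], grip_force=4)

```text
time: 4.75
ee_pos: [0.4074, 0.0863, 0.0521]
eef_rot: [0.113, 0.994, -0.0, 0.001]
ft_force: [1.4, 0.3, -0.7]
width: 0.0182
```

```bash
python3 - <<'E'
from h import *
s=read_state();print(s['time'],s['ee_pos'],s['ft_force'],s['width'])
for n in ['wrist','scene']:
    p=camera(n);save(p,n+'2')
E
```

```text
4.75 [0.40743249 0.08625363 0.05214901] [ 1.35403734  0.25656312 -0.70342031] 0.01815752037291035
```

View pics/wrist2.png

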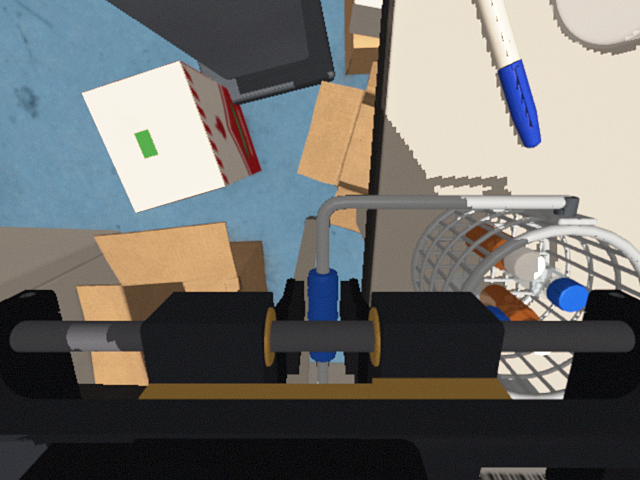

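>>> play_rows(moves=[[[0, 0, 0], [0, 0, 0], 1.0], [[0, 0, 0], [0, 0, 0], 1.0], [[0, 0, 0], [0, 0, 0], 1.0]], grip_force=4)

```text
time: 5.22
ee_pos: [0.4072, 0.0864, 0.0517]
eef_rot: [0.113, 0.994, -0.0, 0.0]
ft_force: [0.9, 0.2, 3.0]
width: 0.0139
```

```bash
python3 - <<'E'
from h import *
# arc in world: radius .105, direction basket +x azimuth 77
s=read_state();print(s['time'],s['ee_pos'],s['ft_force'],s['width'])
p=camera('wrist')
g=s['ee_pos']+[0,0,.019]
t=np.radians(77);y=np.array([np.cos(t),np.sin(t),0])
print('sleeve ends proj',proj(p,[g+np.array([np.sin(t),-np.cos(t),0])*k for k in(-.022,0,.022)]))
for a in range(0,100,10):
    r=np.radians(a);print(a,np.round([10.5*(1-np.cos(r)),-10.5*np.sin(r)],2))
E
```

```text
5.225 [0.40716141 0.08641305 0.05168939] [0.90368671 0.16698038 2.95725761] 0.013863633585747982
sleeve ends proj [[321.09059719 269.38971376]
 [321.14051366 313.15029264]
 [321.18667426 353.6181954 ]]
0 [ 0. -0.]
10 [ 0.16 -1.82]
20 [ 0.63 -3.59]
30 [ 1.41 -5.25]
40 [ 2.46 -6.75]
50 [ 3.75 -8.04]
60 [ 5.25 -9.09]
70 [ 6.91 -9.87]
80 [  8.68 -10.34]
90 [ 10.5 -10.5]
```

>>> play_rows(moves=[[[0, 0.04, -0.9], [0, 0, 0], 1.0], [[0, 0.16, -1.8], [0, 0, 0], 1.0], [[0, 0.36, -2.7], [0, 0, 0], 1.0], [[0, 0.63, -3.6], [0, 0, 0], 1.0], [[0, 0.98, -4.44], [0, 0, 0], 1.0], [[0, 1.41, -5.25], [0, 0, 0], 1.0], [[0, 1.9, -6.0], [0, 0, 0], 1.0], [[0, 2.46, -6.75], [0, 0, 0], 1.0]])

```text
time: 6.28
ee_pos: [0.4126, 0.1106, 0.1196]
eef_rot: [0.113, 0.994, -0.0, 0.0]
ft_force: [-1.2, -3.6, 2.9]
width: 0.0138
```

```bash
python3 - <<'E'
from h import *
s=read_state();print(s['time'],s['ee_pos'],s['ft_force'],s['width'])
for n in ['wrist','scene']:
    p=camera(n);save(p,n+'3')
a=cv2.imread('pics/scene3.png');cv2.imwrite('pics/s3c.png',cv2.resize(a[130:280,180:400],None,fx=3.6,fy=3.6,interpolation=2))
E
```

```text
6.275 [0.41262887 0.11059185 0.11959083] [-1.15866316 -3.61618457  2.91510771] 0.013756828833055575
```

View pics/wrist3.png

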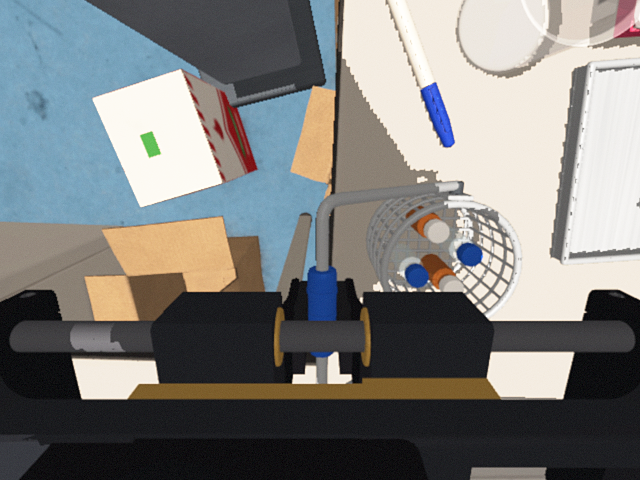

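View pics/s3c.png

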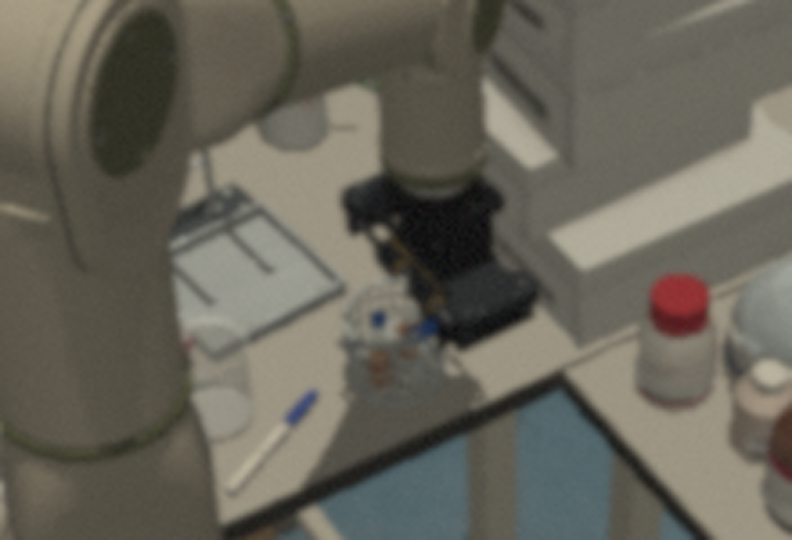

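>>> play_rows(moves=[[[0, 0.8, -0.85], [0, 0, 0], 1.0], [[0, 1.6, -1.55], [0, 0, 0], 1.0], [[0, 2.5, -2.15], [0, 0, 0], 1.0], [[0, 3.5, -2.7], [0, 0, 0], 1.0], [[0, 4.45, -3.12], [0, 0, 0], 1.0], [[0, 5.6, -3.45], [0, 0, 0], 1.0], [[0, 6.8, -3.65], [0, 0, 0], 1.0], [[0, 8.0, -3.73], [0, 0, 0], 1.0]])

```text
time: 7.38
ee_pos: [0.4308, 0.1893, 0.1564]
eef_rot: [0.113, 0.994, 0.0, 0.0]
ft_force: [1.8, -1.0, 1.0]
width: 0.0141
```

```bash
python3 - <<'E'
from h import *
s=read_state();print(s['time'],s['ee_pos'],s['ft_force'],s['width'])
for n in ['wrist','scene']:
    p=camera(n);save(p,n+'4')
    print(proj(p,[.4302,.1866,.078]))
a=cv2.imread('pics/scene4.png');cv2.imwrite('pics/s4c.png',cv2.resize(a[130:280,180:400],None,fx=3.6,fy=3.6,interpolation=2))
E
```

```text
7.375 [0.43077799 0.18931883 0.15642766] [ 1.79947407 -0.99160208  0.9682576 ] 0.014075850696041258
[[317.69325675 250.59531389]]
[[290.30569544 217.56694335]]
```

View pics/wrist4.png

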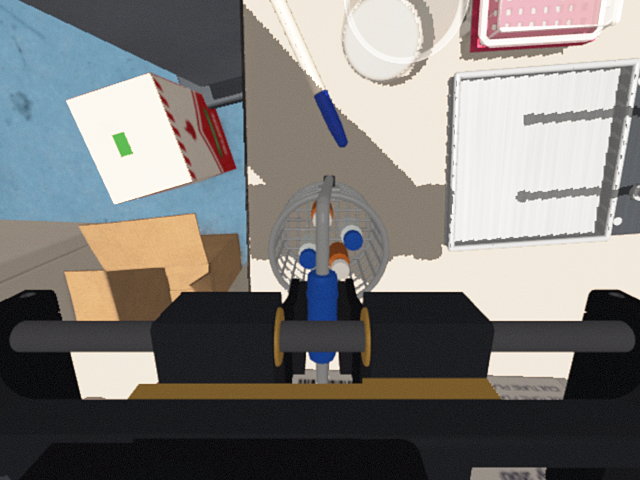

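View pics/s4c.png

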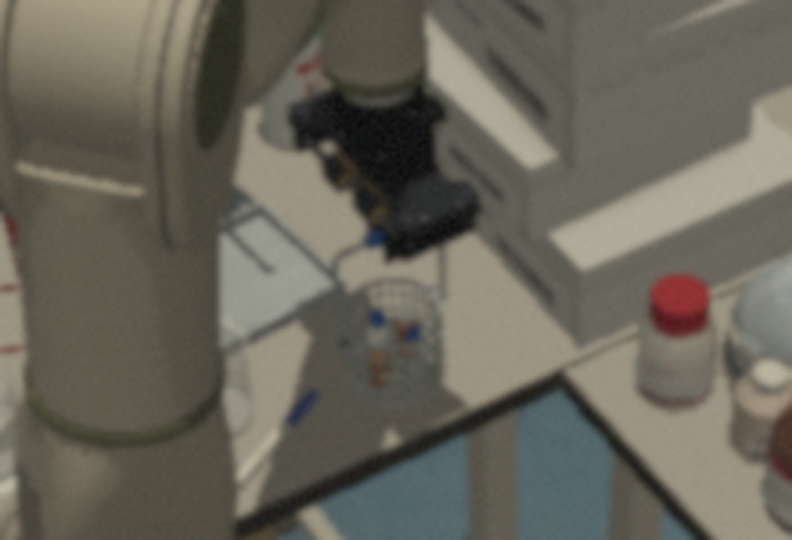

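>>> play_rows(moves=[[[0, 0.3, 0], [0, 0, 0], 1.0], [[0, 0.3, 0], [0, 0, 0], 1.0], [[0, 0.3, 0], [0, 0, 0], 1.0], [[0, 0.3, 0], [0, 0, 0], 1.0], [[0, 0.3, -0.5], [0, 0, 0], 1.0], [[0, 0.3, -1.5], [0, 0, 0], 1.0], [[0, 0.3, -2.5], [0, 0, 0], 1.0], [[0, 0.3, -3], [0, 0, 0], 1.0]], grip_force=30)

```text
time: 8.48
ee_pos: [0.4313, 0.1914, 0.1872]
eef_rot: [0.113, 0.994, 0.0, 0.0]
ft_force: [0.2, -0.1, -5.4]
width: 0.0132
```

```bash
python3 - <<'E'
from h import *
s=read_state();print(s['time'],s['ee_pos'],s['ft_force'],s['width'])
print(rel([.412,.300,.255],tgt(81.3)),rel([.412,.386,.255],tgt(81.3)))
for n in ['wrist','scene']:
    p=camera(n);save(p,n+'5')
a=cv2.imread('pics/scene5.png');cv2.imwrite('pics/s5c.png',cv2.resize(a[130:280,180:400],None,fx=3.6,fy=3.6,interpolation=2))
E
```

```text
8.475 [0.4312958  0.19138056 0.18715652] [ 0.22798193 -0.12629689 -5.42866922] 0.013173982761509438
(array([ 4.32, 10.15, -6.79]), array([ 0.   ,  0.001, -0.075])) (array([ 6.25, 18.53, -6.78]), array([ 0.   ,  0.001, -0.075]))
```

View pics/wrist5.png

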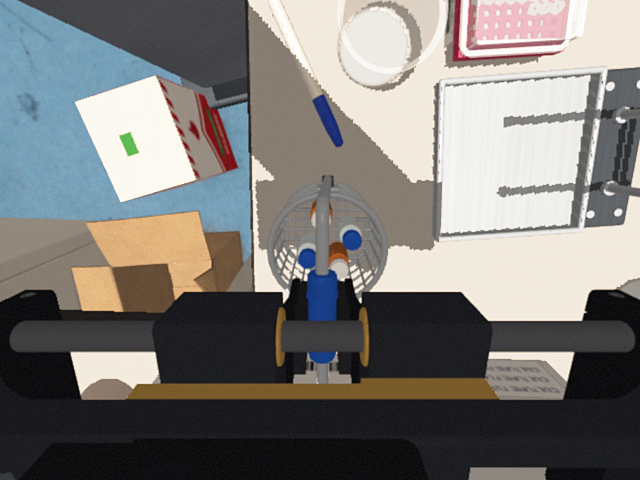

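View pics/s5c.png

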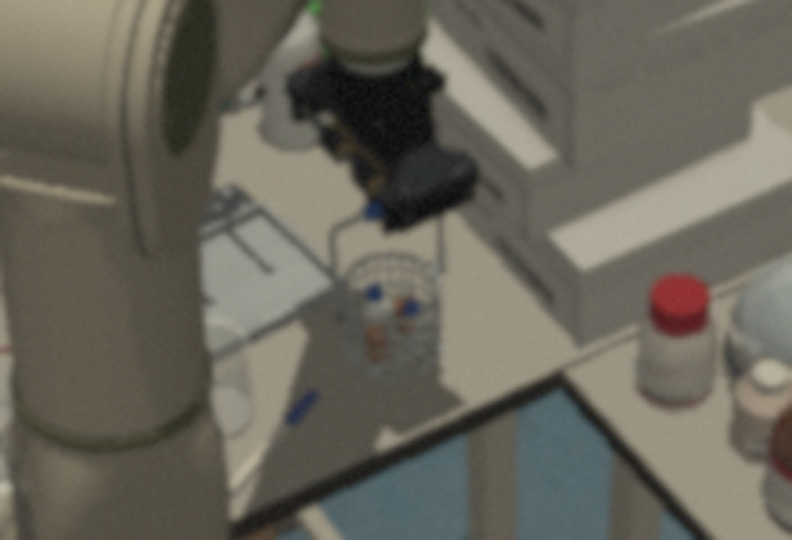

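>>> play_rows(moves=[[[0, 0, -1.5], [0, 0, 0], 1.0], [[0, 0, -3.5], [0, 0, 0], 1.0], [[0.3, 0.6, -5.5], [0, 0, -0.01], 1.0], [[1, 2, -6.8], [0, 0, -0.02], 1.0], [[1.8, 4, -6.8], [0, 0, -0.035], 1.0], [[2.6, 6.2, -6.8], [0, 0, -0.05], 1.0], [[3.6, 8.6, -6.8], [0, 0, -0.065], 1.0], [[4.3, 10.1, -6.8], [0, 0, -0.075], 1.0]])

```text
time: 9.57
ee_pos: [0.411, 0.3012, 0.2545]
eef_rot: [0.075, 0.997, 0.0, -0.0]
ft_force: [-0.9, -1.0, -5.0]
width: 0.0127
```

```bash
python3 - <<'E'
from h import *
s=read_state();print(s['time'],s['ee_pos'],s['ft_force'],s['width'])
t=np.radians(81.3);ex=np.array([np.cos(t),np.sin(t),0]);ey=np.array([-ex[1],ex[0],0]);S=np.array([.412,.386,.213])
for n in ['wrist','top']:
    p=camera(n);save(p,n+'6')
    print(n,proj(p,[S+ex*a+ey*b+np.array([0,0,c]) for a,b,c in[(-.023,.034,.022),(-.023,-.034,.022),(0,.034,0),(0,-.034,0),(.09,.034,.014),(.09,-.034,.014)]]).round())
print(rel([.412,.386,.255],tgt(81.3)))
E
```

```text
9.575 [0.41102786 0.30118752 0.25450235] [-0.88586252 -0.99733137 -5.03684762] 0.012747967690832163
wrist [[434. 203.]
 [423. 316.]
 [460. 197.]
 [448. 299.]
 [629. 201.]
 [601. 310.]]
top [[145. 241.]
 [150. 210.]
 [138. 240.]
 [143. 210.]
 [ 95. 233.]
 [101. 203.]]
(array([ 1.12,  8.38, -0.05]), array([ 0.001, -0.001,  0.004]))
```

View pics/wrist6.png

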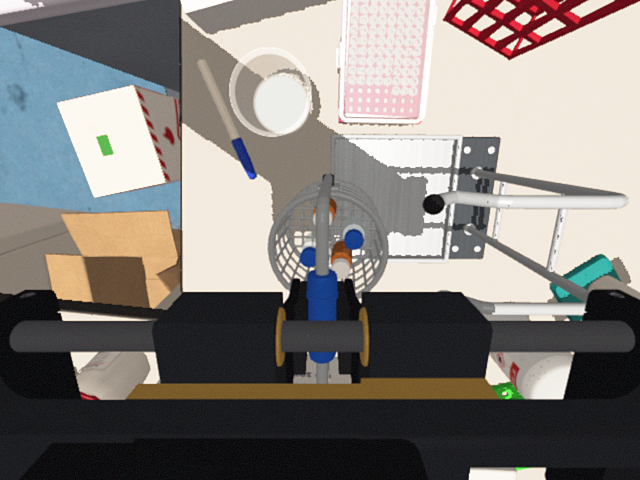

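View pics/top6.png

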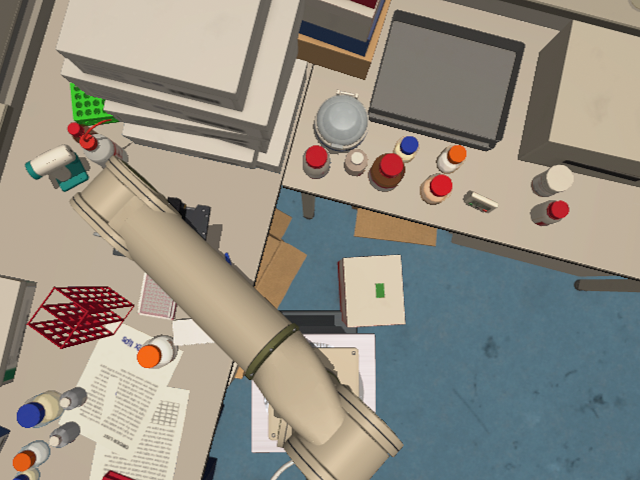

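>>> play_rows(moves=[[[0.6, 0.5, 0], [0, 0, 0], 1.0], [[1.1, 1.8, 0], [0, 0, 0], 1.0], [[1.1, 3.3, 0], [0, 0, 0], 1.0], [[1.1, 4.8, 0], [0, 0, 0], 1.0], [[1.1, 6.3, 0], [0, 0, 0], 1.0], [[1.1, 7.6, 0], [0, 0, 0], 1.0], [[1.1, 8.4, 0], [0, 0, 0], 1.0], [[1.1, 8.4, 0], [0, 0, 0], 1.0]])

```text
time: 10.68
ee_pos: [0.4136, 0.3843, 0.2542]
eef_rot: [0.076, 0.997, 0.0, -0.0]
ft_force: [0.0, 0.8, -6.2]
width: 0.0128
```

```bash
python3 - <<'E'
from h import *
s=read_state();print(s['time'],s['ee_pos'],s['ft_force'],s['width'])
t=np.radians(81.3);ex=np.array([np.cos(t),np.sin(t),0]);ey=np.array([-ex[1],ex[0],0]);S=np.array([.412,.386,.213])
for n in ['wrist','scene']:
    p=camera(n);save(p,n+'7')
    print(n,proj(p,[S+ex*a+ey*b+np.array([0,0,c]) for a,b,c in[(-.023,.034,.022),(0,.034,0),(.09,.034,.014)]]).round())
a=cv2.imread('pics/scene7.png');cv2.imwrite('pics/s7c.png',cv2.resize(a[90:240,130:350],None,fx=3.6,fy=3.6,interpolation=2))
print(rel([.412,.386,.194],tgt(81.3)))
E
```

```text
10.675 [0.41359369 0.38429636 0.25420729] [ 0.04140969  0.75860364 -6.1533731 ] 0.012828187370902395
wrist [[282. 221.]
 [324. 213.]
 [481. 218.]]
scene [[234. 163.]
 [231. 165.]
 [215. 147.]]
(array([0.22, 0.2 , 6.03]), array([-0.,  0., -0.]))
```

View pics/wrist7.png

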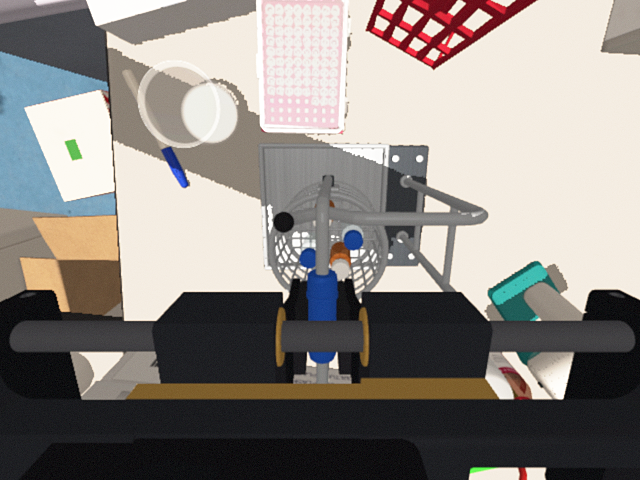

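View pics/s7c.png

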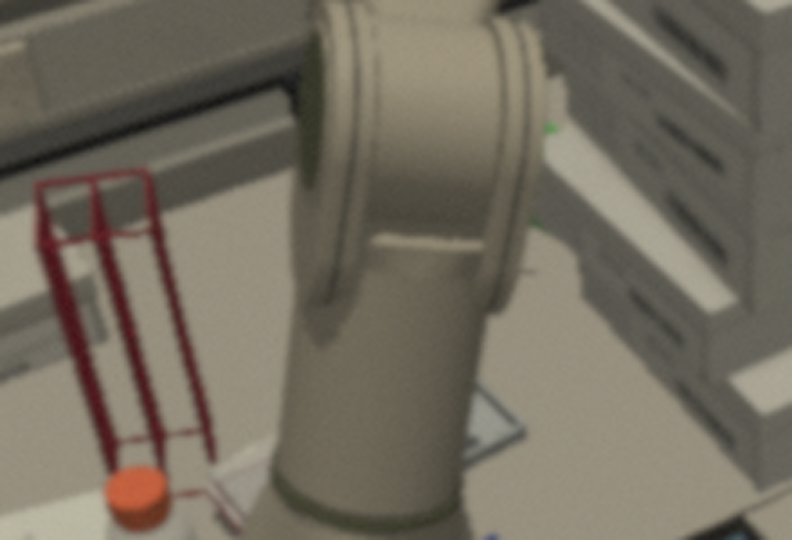

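>>> play_rows(moves=[[[0.2, 0.2, 0.5], [0, 0, 0], 1.0], [[0.2, 0.2, 1.5], [0, 0, 0], 1.0], [[0.2, 0.2, 2.7], [0, 0, 0], 1.0], [[0.2, 0.2, 3.8], [0, 0, 0], 1.0], [[0.2, 0.2, 4.6], [0, 0, 0], 1.0], [[0.2, 0.2, 5.2], [0, 0, 0], 1.0], [[0.2, 0.2, 5.6], [0, 0, 0], 1.0], [[0.2, 0.2, 5.6], [0, 0, 0], 1.0]])

```text
time: 11.78
ee_pos: [0.4121, 0.3863, 0.1982]
eef_rot: [0.076, 0.997, -0.0, -0.0]
ft_force: [0.6, -0.6, -5.8]
width: 0.0127
```

```bash
python3 - <<'E'
from h import *
s=read_state();print(s['time'],s['ee_pos'],s['ft_force'],s['width'])
p=camera('wrist');save(p,'wrist8')
E
```

```text
11.775 [0.41208864 0.38625862 0.19819999] [ 0.63189394 -0.57779882 -5.7660433 ] 0.012720300412212787
```

View pics/wrist8.png

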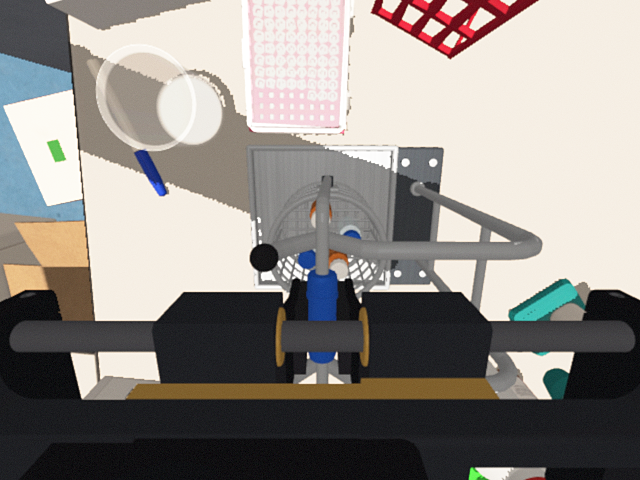

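Bar sits in line with the notch, still ~4 mm above it; the weight is still on the gripper. Lower until it is taken up.

>>> play_rows(moves=[[[0, 0, 0.2], [0, 0, 0], 1.0], [[0, 0, 0.4], [0, 0, 0], 1.0], [[0, 0, 0.5], [0, 0, 0], 1.0], [[0, 0, 0.5], [0, 0, 0], 1.0]])

```text
time: 12.32
ee_pos: [0.4123, 0.3862, 0.1941]
eef_rot: [0.076, 0.997, -0.0, 0.0]
ft_force: [-1.4, -4.7, 4.2]
width: 0.0133
```

>>> play_rows(moves=[[[0, 0, 0], [0, 0, 0], 1.6], [[0, 0, 0], [0, 0, 0], 2.2], [[0, 0, 0], [0, 0, 0], 3], [[0, 0, 0], [0, 0, 0], 4], [[0, 0, 0], [0, 0, 0], 5], [[0, 0, 0], [0, 0, 0], 5], [[0, 0, 0], [0, 0, 0], 5]])

```text
time: 13.2
ee_pos: [0.4121, 0.3863, 0.1933]
eef_rot: [0.076, 0.997, -0.0, 0.0]
ft_force: [-0.1, 0.4, -0.6]
width: 0.0496
```

```bash
python3 - <<'E'
from h import *
s=read_state();print(s['time'],s['ee_pos'],s['ft_force'],s['width'])
p=camera('wrist');save(p,'wrist9')
E
```

```text
13.2 [0.41212332 0.38630065 0.19333633] [-0.14872879  0.39918043 -0.60965313] 0.04963950613413746
```

View pics/wrist9.png

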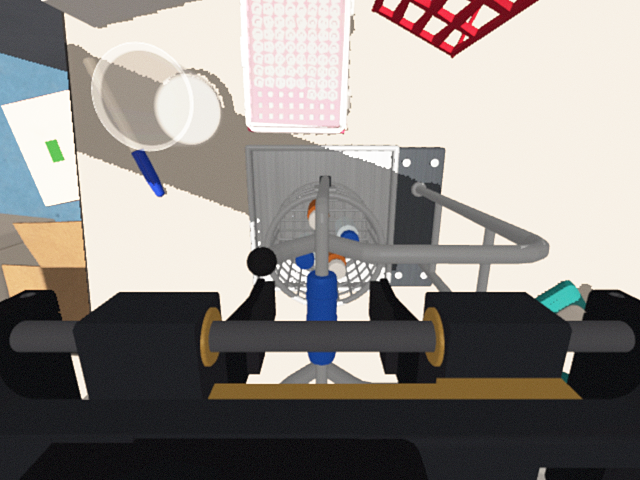

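>>> play_rows(moves=[[[0, 0, -1], [0, 0, 0], 5], [[0, 0, -3], [0, 0, 0], 5], [[0, 0, -6], [0, 0, 0], 5], [[0, 0, -10], [0, 0, 0], 5], [[2, -5, -12], [0, 0, 0], 5], [[2, -10, -12], [0, 0, 0], 5], [[2, -15, -12], [0, 0, 0], 5], [[2, -20, -12], [0, 0, 0], 5]])

```text
time: 14.25
ee_pos: [0.3616, 0.1907, 0.3148]
eef_rot: [0.076, 0.997, 0.0, 0.001]
ft_force: [0.7, -1.4, -1.0]
width: 0.0497
```

```bash
python3 - <<'E'
from h import *
s=read_state();print(s['time'],s['ee_pos'],s['ft_force'],s['width'])
t=np.radians(81.3);ex=np.array([np.cos(t),np.sin(t),0]);ey=np.array([-ex[1],ex[0],0]);S=np.array([.412,.386,.213])
for n in ['wrist','top','scene']:
    p=camera(n);save(p,n+'10')
    print(n,'seat',proj(p,[S,S-[0,0,.097]]).round(1),'grip',[(r['at'],r['conf']) for r in recognise(p,'bail_grip')])
    f=p['frame']
    if n!='wrist':
        u,v=proj(p,S)[0].astype(int);cv2.imwrite('pics/%s10c.png'%n,cv2.resize(f[v-60:v+60,u-70:u+70,::-1],None,fx=5,fy=5,interpolation=2))
E
```

```text
14.25 [0.36164841 0.19068195 0.31479495] [ 0.65672484 -1.36580217 -1.00146617] 0.04968468720344714
wrist seat [[562.8 264.8]
 [502.8 234.5]] grip [([560.9, 255.9], 0.82)]
top seat [[140.3 224.8]
 [152.5 228.9]] grip []
scene seat [[240.  160.5]
 [243.4 183.6]] grip [([238.3, 161.9], 0.51)]
```

View pics/top10c.png

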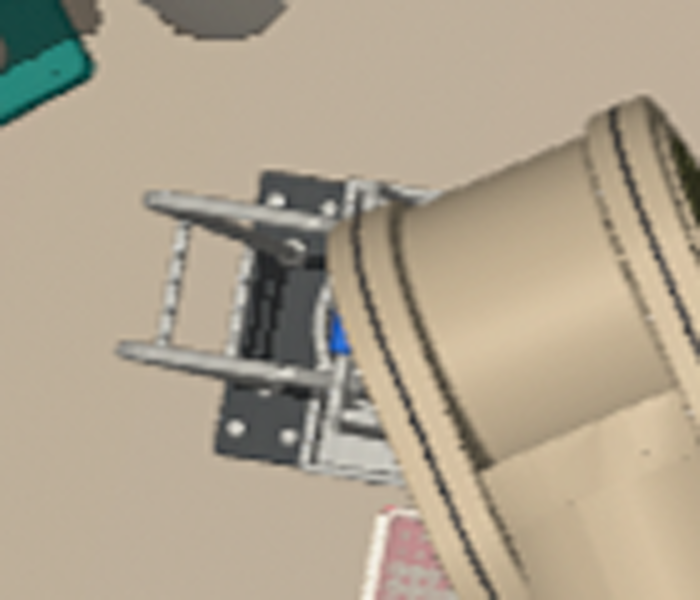

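View pics/scene10c.png

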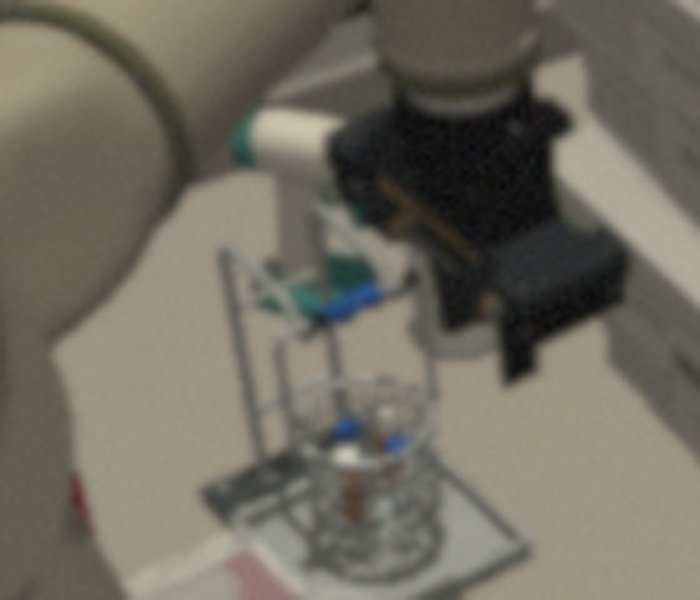

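View pics/wrist10.png

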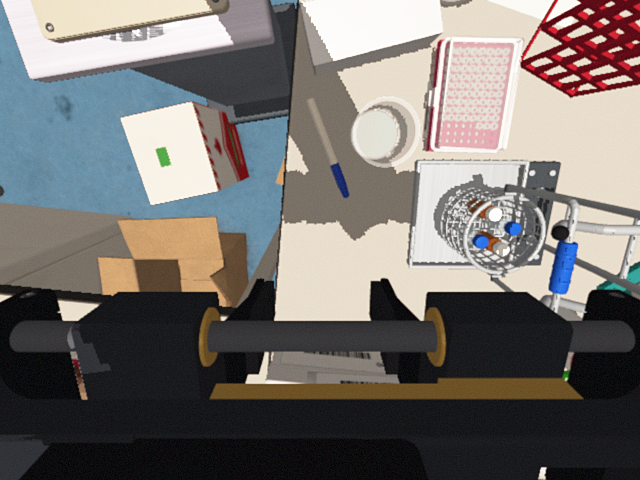

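>>> play_rows(moves=[[[2, -4, -2], [0, 0, 0], 5], [[4, -8, -3], [0, 0, 0], 5], [[6, -10, -3], [0, 0, 0], 5], [[6, -10, -3], [0, 0, 0], 5], [[6, -10, -3], [0, 0, 0], 5], [[6, -10, -3], [0, 0, 0], 5], [[6, -10, -3], [0, 0, 0], 5], [[6, -10, -3], [0, 0, 0], 5]])

```text
time: 15.55
ee_pos: [0.2878, 0.1019, 0.3432]
eef_rot: [0.076, 0.997, 0.0, -0.0]
ft_force: [-0.5, 0.1, -0.4]
width: 0.0501
```

```bash
python3 - <<'E'
from h import *
s=read_state();print(s['time'],s['ee_pos'],s['ft_force'],s['width'])
S=np.array([.412,.386,.213])
for n in ['top','scene']:
    p=camera(n);save(p,n+'11')
    f=p['frame'];g=f.astype(int)
    u,v=proj(p,S)[0];print(n,u,v,proj(p,S-[0,0,.097]))
    b=(g[:,:,2]>g[:,:,0]+60)&(g[:,:,2]>100);b[:int(v)-12]=0;b[int(v)+12:]=0;b[:,:int(u)-12]=0;b[:,int(u)+12:]=0
    ys,xs=np.where(b);print('sleeve',xs.mean(),ys.mean(),xs.size)
    if n=='top': print(atz(p,(xs.mean(),ys.mean()),.216)-S)
    u,v=int(u),int(v);cv2.imwrite('pics/%s11c.png'%n,cv2.resize(f[v-60:v+60,u-70:u+70,::-1],None,fx=5,fy=5,interpolation=2))
E
```

```text
15.55 [0.28778138 0.10194769 0.34320269] [-0.52328537  0.07830749 -0.39069863] 0.050080740345944945
top 140.32154879044387 224.82067500012852 [[152.47126309 228.92151945]]
sleeve 140.77551020408163 225.44897959183675 147
[-0.00171457 -0.0019304   0.003     ]
scene 240.03135036831586 160.48389333906212 [[243.37974155 183.57735401]]
sleeve 238.46666666666667 160.6 15
```

View pics/top11c.png

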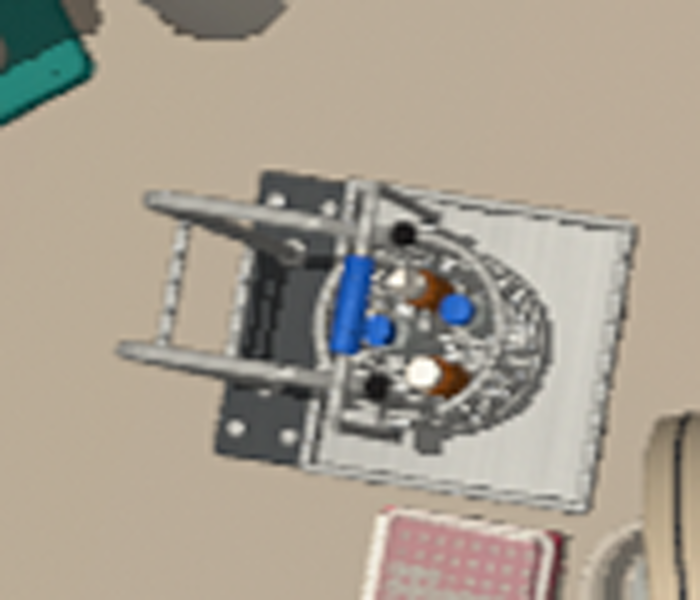

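View pics/scene11c.png

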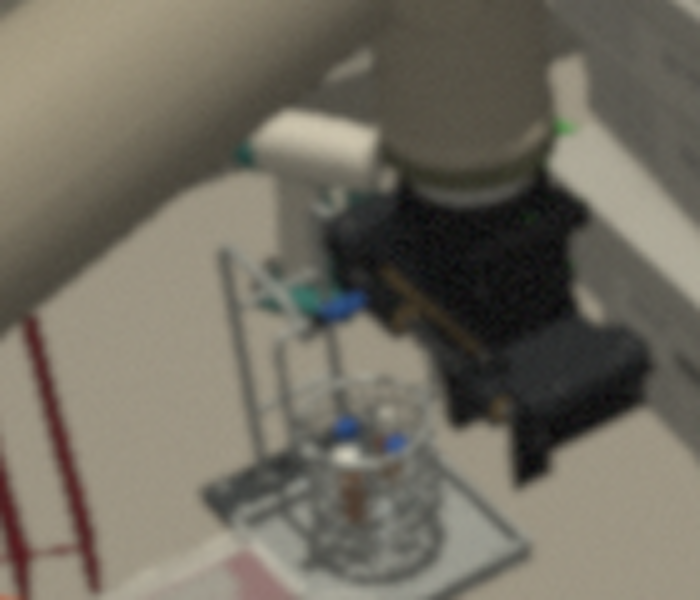

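```bash
python3 - <<'E'
from h import *
print(close_job())
E
```

```text
the job is handed in; nothing more can be done
None
```

The basket is hanging by its handle on both prongs of the drip stand, clear of the gripper, and I handed the job in at about 15.7 s. No verdict was reported.

**What I did:**
- I gripped the blue sleeve lightly at 4 N and swung the handle along its arc until it stood upright, with the basket still standing on the bench.
- I held it there for about half a second, then lifted it with a 30 N grip and carried it over the prong tips.
- I lowered the bar into the notches until the load left the wrist, then opened the fingers and backed away.

**Last checks:**
- **Position:** in the top picture the sleeve centre is within about 2–3 mm of the computed seat. The prong tips appeared where predicted to within 1–2 pixels.
- **Level:** the basket's rim centre lies where a level, freely hanging basket should be. I read it from the picture by eye.
- **Contact:** the wrist force is near zero with the gripper away from everything.
- **Vials and bystanders:** all four vials are in the basket. The tip box, beaker and marker look untouched in the pictures. I did not measure their positions again, and I never located the timer with certainty.

The basket moved a few millimetres on the bench while the handle was swung, so the handle stood about 3° off upright. That is well within the 0.3 rad allowed. None of the checks I made failed.

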